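# Prop the smoking-wood bin open on its stay and fetch the pale split

## Robot

A 6-joint arm with a two-finger parallel gripper is mounted at the origin on the work surface. World frame = base frame: x ahead of the robot, y to its left, z up, the work surface at z = 0. Lengths are in mm, angles in rad, forces in N, time in s.
With the tool pointing down it reaches from about 350 to 775 mm from the base axis. Payload 7.3 kg.
Tool frame: the origin (TCP) lies at the very end of the fingers, on their centre line; the grasp point (between the pads) lies 19 mm behind it; z points along the fingers, y is the line along which they close (so a half turn about z gives the same grasp; the last joint's range is limited). The gripper opens to 92 mm and grips with 3 to 60 N. Pads are 19 mm wide; open, the fingers measure 130 mm over their backs; the gripper's body (75 mm by 190 mm) begins 47 mm behind the grasp point.
Start: joints at [1.041, 0.342, 1.524, -0, 1.275, -0.146], TCP at [196.572, 486.831, 226.741] pointing down, gripper open.
Joint ranges: [-2.53, 2.53], [-0.77, 2.02], [0.04, 2.7], [-1, 4.14], [0.28, 2.66], [-3.11, 3.11]. Speed limits (rad/s): [2.57, 2.57, 3.14, 3.14, 3.14, 3.14].

## Interface

Orientations are given as [roll, pitch, yaw] about the fixed x, y, z axes, in that order (R = Rz(yaw) Ry(pitch) Rx(roll)).
In Python, from plant import bot gives the robot as it stands.
- The arm moves only by the tool jog_arm, never from a script. Its argument "targets" is a list of rows, each an object with "xyz": the shift along the tool's x, y, z as a fraction of full scale, a list of three; "spin": the turn about the tool's z as a fraction of full scale. In form: [{"xyz": [x, y, z], "spin": spin}, ...]. A call has exactly 10 rows; each row shifts and turns the commanded pose from where the row before left it, along the tool's axes as they then stand; what a row does not reach is not made up. Full scale, the value 1, is 80 mm for a shift and 0.1 rad for a turn. A row lasts 1/8 s, in which the tool goes at most 62.5 mm and 10.7 degrees, less where a joint would pass 70% of its speed; a pose out of reach is approached as far as the arm can. A call with a number of a shift or a turn outside -1 to 1 is refused whole. A call with a gripper value outside its range is refused whole. "gripper" is the opening in per cent of the stroke, from 0 (shut) to 100 (fully open), set as the call begins (left out, the last holds). The fingers move at their own pace and stop on an object; the grip force is fixed at half the most. Time passes only in rows, so rows that do not move let the fingers close, or fill a call up. It gives the time, the measured TCP pose, the force, the opening and the grip force at its end, in the units of the state.
- bot.get_obs(): the state, without advancing time (a new reading comes with each control period).
- bot.capture(name): name is "scene" or "top" or "wrist"; returns the picture (400x640x3 uint8, blue, green, red); there is no depth.
- bot.get_calibration(name): a dict with "vfov" (degrees; the focal length in pixels is half the picture's height over the tangent of half this angle, whatever the lens; pixels are square), "cx", "cy" (the principal point, pixels), "k1" (the pictures are not rectified: a ray, as slopes to the right and down, at radius r is drawn at 1 + k1 r^2 times it, then the intrinsics apply), "eye" and "rotation" of the camera in the world. Camera axes: x right, y down, z forward; pixel columns grow to the right and rows downward; lengths in mm; the calibration is good to about 2 mm. A picture is of the moment at which its call begins: read the wrist's pose just before it. get_calibration takes no time and is no camera call; for the wrist camera it gives the pose at the moment of the call.
- bot.close_job(): hands the job in; it is judged then, once.
The state is a dict: "time": time; "joint_positions": joint angles; "dq": joint speeds; "tau": joint torques, N m; "tool_pos": TCP position; "tcp_rot": TCP orientation; "contact_force": force on the tool from outside, world axes, zero at the start; "moment": the same for the moment, N m; "grip_width": finger opening in mm; "finger_force": force on a finger pad.
Only numpy, scipy, OpenCV 4.12 (cv2) and the standard library are available. Lean on these libraries where they do the work, as an engineer would, in place of code of your own. Each camera call takes 0.05 s, during which the arm holds its last target. There are 200 camera calls.

## Task

Lift the green lid of the grey wood bin by its front pull until the steel stay on its side drops its notch over the pin, and let it settle back so that it stands propped on the stay. Then reach in, take the pale split of wood and lay it flat inside the blue basket. Never let the lid or the split drop, leave the dark split in the bin and the lid propped, and do not disturb the shaker or the mug.

Things in the scene. Friction and masses are not known exactly. Their poses are not given: they have to be found in the camera images.
- bin: Grey resin wood bin fixed to the table, an open box 230 deep (x) x 330 wide (y) x 90 mm high, walls and floor 6 mm; origin at the centre of its underside, x towards its back (away from the robot), y to its left, z up. Its lid is hinged along the top of its back wall.
- bin_lid (a joint): Angle of the green lid (about 0.45 kg), rad: 0 shut, growing as it opens. Let go before the stay has caught, it falls shut. The stay's notch drops over the pin just past 1.38; a hook at the notch's end stops the lid at about 1.52; lowered from between, it comes to rest on the stay at about 1.38 and stays there.
- lid_hinge (a point): Point on the lid's hinge axis (y), mid-width, 115 mm behind the bin's centre, 91 mm above the table; its axes turn with the lid and equal the bin's when shut. The lid is a panel 12 mm thick, 334 mm wide, reaching 232 mm forward (-x of this frame) from the axis, its underside at z = 0.
- lid_pull (a point): Middle of the green tab that sticks out from the middle of the lid's front edge: 36 mm wide (y), 14 mm thick, 40 mm proud. 253 mm from the hinge axis (-x of the lid's frame), 7 mm above the lid's underside; when shut, 98 mm above the table, 138 mm in front of the bin's centre. It can be pinched side to side from above and may turn between the fingers as the lid swings.
- stay_notch (a point): Seat of the notch near the free end of the stay, a flat steel arm 4 mm thick, 20 mm high and 255 mm long on the outside of the bin's right (-y) wall. The arm hangs from a pivot on the lid's right edge (190 mm from the hinge); a light spring presses its lower edge onto the rest pin, along which it slides as the lid rises.
- rest_pin (a point): Steel pin, 8 mm across, that sticks out 17 mm from the bin's right wall, 55 mm behind the bin's centre and 60 mm above the table. The point lies on its axis. When the stay is seated, the notch's seat lies on this point to within 3 mm.
- split_pale: The split (small log) of pale wood to fetch, 120 long (x) x 44 wide (y) x 38 mm high, 0.17 kg, brown bark at its underside; origin at the centre of its underside. It lies flat on the bin's floor, roughly along the bin's x, in the bin's left or right half.
- split_dark: A split of dark red-brown wood of the same size, to be left in the bin, lying beside the pale one (110 to 134 mm apart, centre to centre).
- basket: Blue plastic basket, loose, 240 long (x) x 180 wide (y) x 80 mm high, wall and floor 5 mm; origin at the centre of its underside, z up.
- shaker: Glass spice shaker with a steel cap, 66 mm across, 138 mm tall, standing; origin at the centre of its underside. A bystander.
- mug: White enamel mug, 80 mm across, 85 mm tall, standing; origin at the centre of its underside. A bystander.

How it is judged (in metres and radians):
On the way, in this order (a step that is already met when the one before it is completed fails the run):
1. the lid stands propped on the stay, let go by the hand (value of joint bin_lid between 1.32 and 1.44 rad and velocity of joint bin_lid between -0.1 and 0.1 rad/s and distance between stay_notch and rest_pin below 0.007 m and distance between the grasp point and lid_pull above 0.05 m), for 0.4 s.
2. the pale split is lifted clear of the bin (z of split_pale in the frame of bin above 0.09 m), for 0.1 s.
At the end, for the whole second after the job is handed in: The lid rests on the stay (lid angle 1.32 to 1.44 rad, at rest, the notch's seat within 7 mm of the pin); the pale split lies inside the basket, flat to within about 10 degrees and at rest; the basket stands upright on the table; the dark split is at rest in the bin (value of joint bin_lid between 1.32 and 1.44 rad and velocity of joint bin_lid between -0.1 and 0.1 rad/s and distance between stay_notch and rest_pin below 0.007 m and x of split_pale in the frame of basket between -0.1 and 0.1 m and y of split_pale in the frame of basket between -0.09 and 0.09 m and z of split_pale in the frame of basket below 0.06 m and angle between split_pale's own x axis and vertical between 1.4 and 1.75 rad and linear speed of each of split_pale, basket, split_dark below 0.02 m/s and angle between basket's own z axis and vertical below 0.1 rad and height (world z) of basket below 0.01 m and x of split_dark in the frame of bin between -0.11 and 0.11 m and y of split_dark in the frame of bin between -0.15 and 0.15 m and z of split_dark in the frame of bin below 0.07 m); the robot touches nothing.
It fails at once if the lid is dropped (it falls faster than 2 rad/s) (velocity of joint bin_lid below -2 rad/s).
It fails at once if the pale split is dropped (let go, it falls faster than 0.9 m/s, about 4 cm) (linear speed of split_pale above 0.9 m/s and contact force between the fingers and split_pale below 0.05 N).
It fails at once if the dark split is taken out of the bin (z of split_dark in the frame of bin above 0.09 m).
It fails at once if the shaker or the mug is pushed more than 4 cm or tipped over (distance of any of shaker, mug from where it was at the start of the episode above 0.04 m or angle between any of shaker, mug's own z axis and vertical above 0.5 rad).
It also fails if it takes over 64 s, if anything falls off the work surface, if the arm or the gripper's body presses on something with over 40 N, if the wrist force passes 120 N, or if a joint passes its speed limit or range.

## Working session

There is one attempt and no reset: what is moved stays moved. The work goes in short steps, Python scripts to look and compute and a tool call to move; the robot and the scene stay as the last step left them, time stands still between calls to the robot, and variables do not carry over. Pictures are saved under pics/ and viewed, at most 10 in all, crops included, and the job is handed in when it is done.

Besides the shell and the picture viewer there is one more tool, called after "Call:" as name([rows], argument=value, ...), one row to a line, values as JSON. jog_arm: Moves the arm, as the interface text tells. Shift numbers are shares of 80 mm and turn numbers shares of 0.1 rad, none past 1 either way. Its arguments: {"type":"object","properties":{"targets":{"type":"array","items":{"type":"object","properties":{"xyz":{"type":"array","items":{"type":"number"}},"spin":{"type":"number"}}}},"gripper":{"type":"number"}},"required":["targets"]}

```bash
mkdir -p pics
cat > h.py <<'E'
import numpy as np, cv2
from plant import bot
def ray(c,uv):
    f=200/np.tan(np.radians(c['vfov'])/2)
    K=np.array([[f,0,c['cx']],[0,f,c['cy']],[0,0,1.]])
    # distortion: xd = x(1+k1 r^2)
    p=cv2.undistortPoints(np.array(uv,float).reshape(-1,1,2),K,np.array([c['k1'],0,0,0.]))[:,0]
    return np.c_[p,np.ones(len(p))]@np.array(c['rotation']).T
def onplane(c,uv,z):
    d=ray(c,uv);e=np.array(c['eye']);return e+d*((z-e[2])/d[:,2])[:,None]
def proj(c,P):
    f=200/np.tan(np.radians(c['vfov'])/2)
    q=(np.atleast_2d(P)-np.array(c['eye']))@np.array(c['rotation']);x=q[:,:2]/q[:,2:]
    x=x*(1+c['k1']*(x**2).sum(1))[:,None];return x*f+[c['cx'],c['cy']]
E
python3 - <<'E'
from h import *
for n in('scene','top'):
    c=bot.get_calibration(n);cv2.imwrite(f'pics/{n}0.png',bot.capture(n));print(n,c)
print(bot.get_obs())
E
```

```text
scene {'vfov': 57.806170634028895, 'cx': 319.8322671345572, 'cy': 197.7420034472662, 'k1': -0.03754123296165545, 'eye': array([1181.58304408,  -46.88693787,  955.86281227]), 'rotation': array([-2.5314486 , -0.00874083,  1.55906663])}
top {'vfov': 49.347579797229656, 'cx': 317.62431595747836, 'cy': 191.74176699174822, 'k1': -0.05971397753306274, 'eye': array([ 474.39831081,   -9.31033286, 1396.84032869]), 'rotation': array([-3.06212142, -0.01806859, -1.58986215])}
{'time': 0.1, 'joint_positions': array([ 1.04103546e+00,  3.42638948e-01,  1.52489602e+00,  3.52956608e-06,
        1.27539446e+00, -1.46000622e-01]), 'dq': array([-0.0007648 , -0.00128042, -0.00095674,  0.00134695, -0.00043511,
        0.00056597]), 'tau': array([ 2.69392709e-03, -4.32003021e+01, -2.44695801e+01,  7.21383607e-02,
        5.25673782e-02, -1.07926169e-05]), 'tool_pos': array([196.36523195, 486.51688375, 226.13066636]), 'tcp_rot': array([-3.14027060e+00, -1.97815783e-04,  2.75783125e+00]), 'contact_force': array([-0.47230239, -0.40736568, -0.06201771]), 'moment': array([-0.02331568,  0.02254079,  0.02508993]), 'finger_force': 0.0, 'grip_width': 91.87357681270178}
```

Rotations are given as rpy; I'll convert them.

```bash
cat >> h.py <<'E'
from scipy.spatial.transform import Rotation as Rn
class _B:
    pass
_gc=bot.get_calibration
def cal(n):
    c=dict(_gc(n)); c['rotation']=Rn.from_euler('xyz',c['rotation']).as_matrix(); return c
E
python3 - <<'E'
from h import *
im=cv2.imread('pics/top0.png')
c=cal('top');print(onplane(c,[[317,191],[0,0],[639,399]],0).round())
hsv=cv2.cvtColor(im,cv2.COLOR_BGR2HSV)
for n,lo,hi in(('green',(40,60,40),(85,255,255)),('blue',(95,90,40),(130,255,255))):
    m=cv2.inRange(hsv,lo,hi);k=cv2.findContours(m,0,2)[0];k=max(k,key=cv2.contourArea)
    b=cv2.boxPoints(cv2.minAreaRect(k));print(n,cv2.contourArea(k),b.round().tolist(),onplane(c,b,103 if n=='green' else 80).round().tolist())
E
```

```text
[[  588.   -35.     0.]
 [ 1270.  1050.     0.]
 [ -121. -1086.     0.]]
green 8689.0 [[310.0, 218.0], [350.0, 135.0], [452.0, 184.0], [412.0, 266.0]] [[500.0, -11.0, 103.0], [747.0, -135.0, 103.0], [594.0, -440.0, 103.0], [350.0, -310.0, 103.0]]
blue 5240.0 [[183.0, 182.0], [248.0, 181.0], [250.0, 265.0], [185.0, 266.0]] [[615.0, 373.0, 80.0], [616.0, 176.0, 80.0], [362.0, 173.0, 80.0], [361.0, 367.0, 80.0]]
```

View pics/top0.png

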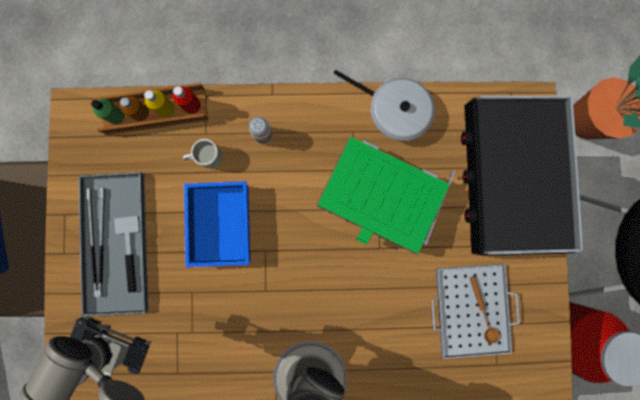

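View pics/scene0.png

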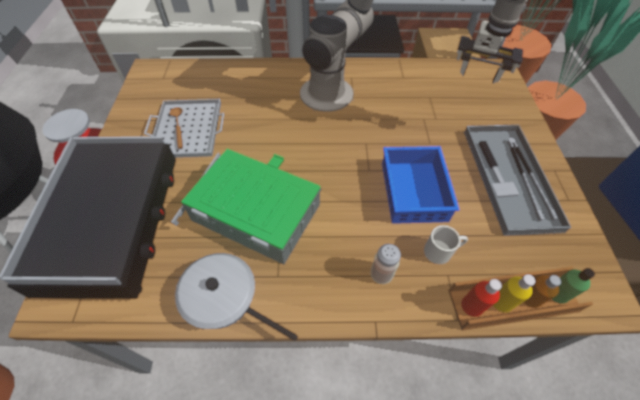

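The top view shows the lid around (385,195) with its tab at (367,237), the basket at (217,224), the mug at (204,152) and the shaker at (260,128). The scene view agrees: the tab at (277,162) points at the robot and the stay is at the lid's right (180,210).

```bash
cat > lid.py <<'E'
from h import *
for n in('top','scene'):
    im=cv2.imread(f'pics/{n}0.png');c=cal(n);hsv=cv2.cvtColor(im,cv2.COLOR_BGR2HSV)
    m=cv2.inRange(hsv,(50,150,60),(75,255,255))
    k=max(cv2.findContours(m,0,2)[0],key=cv2.contourArea);m=cv2.drawContours(m*0,[k],-1,255,-1)
    o=cv2.morphologyEx(m,cv2.MORPH_OPEN,cv2.getStructuringElement(2,(19,19)))
    k=max(cv2.findContours(o,0,2)[0],key=cv2.contourArea)
    P=onplane(c,k[:,0].astype(float),103)[:,:2].astype(np.float32)
    r=cv2.minAreaRect(P);b=cv2.boxPoints(r);print(n,r)
    t=cv2.morphologyEx(cv2.subtract(m,o),cv2.MORPH_OPEN,np.ones((3,3)))
    t=max(cv2.findContours(t,0,2)[0],key=cv2.contourArea)
    M=cv2.moments(t);uv=[M['m10']/M['m00'],M['m01']/M['m00']]
    print('tab',uv,cv2.contourArea(t),onplane(c,[uv],105)[0].round(1))
E
python3 lid.py
```

```text
top ((562.9361572265625, -230.9454345703125), (330.5655822753906, 237.66893005371094), 62.98880386352539)
tab [363.7927031509121, 236.1111111111111] 100.5 [ 442.6 -168.9  105. ]
scene ((568.2225952148438, -228.9214324951172), (325.2920837402344, 231.45042419433594), 63.19097900390625)
tab [275.09090909090907, 161.87272727272727] 55.0 [ 451.3 -168.6  105. ]
```

Call:
jog_arm([
  {"xyz": [-0.4,-0.3,-0.2]},
  {"xyz": [-0.5,-0.3,-0.2]},
  {"xyz": [-0.6,-0.3,0]},
  {"xyz": [-0.6,-0.4,0]},
  {"xyz": [-0.6,-0.4,0]},
  {"xyz": [-0.4,-0.4,0]},
  {"xyz": [0,-0.6,0]},
  {"xyz": [0,-0.6,0]},
  {"xyz": [0,-0.6,0]},
  {"xyz": [0,-0.3,0]},
], gripper=100)

```text
invalid input
```

Call:
jog_arm([
  {"xyz": [-0.4,-0.3,-0.2],"spin": 0},
  {"xyz": [-0.5,-0.3,-0.2],"spin": 0},
  {"xyz": [-0.6,-0.3,0],"spin": 0},
  {"xyz": [-0.6,-0.4,0],"spin": 0},
  {"xyz": [-0.6,-0.4,0],"spin": 0},
  {"xyz": [-0.4,-0.4,0],"spin": 0},
  {"xyz": [0,-0.6,0],"spin": 0},
  {"xyz": [0,-0.6,0],"spin": 0},
  {"xyz": [0,-0.6,0],"spin": 0},
  {"xyz": [0,-0.3,0],"spin": 0},
], gripper=100)

```text
time: 1.35
tool_pos: [299.5, 81.0, 258.5]
tcp_rot: [-3.141, -0.0, 2.756]
contact_force: [0.1, -1.0, 0.7]
grip_width: 91.9
finger_force: 0.0
```

Call:
jog_arm([
  {"xyz": [0,0,0],"spin": 0.43},
  {"xyz": [0,0,0],"spin": 0.43},
  {"xyz": [-0.45,-0.333,0],"spin": 0},
  {"xyz": [-0.45,-0.333,0],"spin": 0},
  {"xyz": [-0.45,-0.333,0],"spin": 0},
  {"xyz": [-0.45,-0.333,0],"spin": 0},
  {"xyz": [-0.45,-0.333,0],"spin": 0},
  {"xyz": [-0.45,-0.333,0],"spin": 0},
  {"xyz": [0,0,0],"spin": 0},
  {"xyz": [0,0,0],"spin": 0},
])

```text
time: 2.6
tool_pos: [420.4, -157.3, 258.2]
tcp_rot: [3.141, -0.002, 2.671]
contact_force: [-0.1, -0.6, 0.0]
grip_width: 91.9
finger_force: 0.0
```

Run:
```python
from h import *
o=bot.get_obs();c=cal('wrist');im=bot.capture('wrist');cv2.imwrite('pics/w1.png',im)
print(o['tool_pos'],o['tcp_rot'],o['joint_positions'].round(2));print(c)
```

```text
[ 420.35922451 -157.31620987  258.21252933] [ 3.14113644e+00 -1.74526712e-03  2.67145882e+00] [-0.53  0.18  1.66  0.    1.31 -1.63]
{'vfov': 64.56967043657495, 'cx': 315.36183541806776, 'cy': 201.03121045859928, 'k1': -0.052062272638801046, 'eye': array([ 363.39978386, -127.8516579 ,  415.6879781 ]), 'rotation': array([[ 4.53122638e-01,  8.64689895e-01,  2.16774676e-01],
       [ 8.91447926e-01, -4.39708528e-01, -1.09439511e-01],
       [ 6.86434480e-04,  2.42832855e-01, -9.70067901e-01]])}
```

View pics/w1.png

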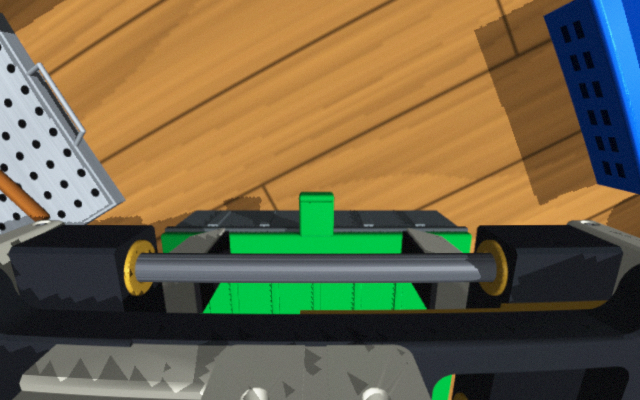

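The wrist view shows the tab at columns 299–334, rows 195–235, and the lid's front edge near row 233, from column 163 to 470.

Run:
```python
from h import *
o=bot.get_obs();c=cal('wrist');im=cv2.imread('pics/w1.png')
hsv=cv2.cvtColor(im,cv2.COLOR_BGR2HSV);m=cv2.inRange(hsv,(50,150,40),(75,255,255))
for r in (194,196,198,200,210,220,230,233,236,240):
    x=np.flatnonzero(m[r]);print(r,(x.min(),x.max()) if len(x) else None, im[r,316])
for r in (200,228):
    x=np.flatnonzero(m[r,280:350])+280
    P=onplane(c,[[x.min()-.5,r],[x.max()+.5,r]],105);print(P.round(1),np.linalg.norm(P[1]-P[0]),P.mean(0))
t=o['tool_pos'];R=Rn.from_euler('xyz',o['tcp_rot']).as_matrix()
P=onplane(c,[[316.5,198],[316.5,235],[165,233],[470,231]],105);print(P.round(1),((P-t)@R).round(1))
```

```text
194 (np.int64(300), np.int64(332)) [32 94  1]
196 (np.int64(299), np.int64(333)) [ 65 179   0]
198 (np.int64(299), np.int64(333)) [ 81 204   3]
200 (np.int64(299), np.int64(333)) [ 66 185   0]
210 (np.int64(300), np.int64(333)) [ 75 202   0]
220 (np.int64(299), np.int64(333)) [ 76 203   0]
230 (np.int64(299), np.int64(333)) [ 74 198   0]
233 (np.int64(164), np.int64(468)) [ 71 200   0]
236 (np.int64(161), np.int64(471)) [ 72 190   2]
240 (np.int64(162), np.int64(470)) [ 73 200   0]
[[ 424.3 -177.4  105. ]
 [ 440.3 -145.8  105. ]] 35.41732057977038 [ 432.29993099 -161.58933907  105.        ]
[[ 450.7 -191.2  105. ]
 [ 467.1 -158.9  105. ]] 36.234779488036814 [ 458.93701682 -175.08712395  105.        ]
[[ 430.7 -160.2  105. ]
 [ 466.  -178.1  105. ]
 [ 392.3 -319.4  105. ]
 [ 535.6  -32.3  105. ]] [[ -10.8    1.8  153.5]
 [ -50.4    1.8  153.4]
 [ -48.6 -157.6  153.4]
 [ -46.5  163.3  153.5]]
```

Call:
jog_arm([
  {"xyz": [-0.333,0.0225,0],"spin": 0},
  {"xyz": [0,0,0.5],"spin": 0},
  {"xyz": [0,0,0.5],"spin": 0},
  {"xyz": [0,0,0.5],"spin": 0},
  {"xyz": [0,0,0.3],"spin": 0},
  {"xyz": [0,0,0.2],"spin": 0},
  {"xyz": [0,0,0.21],"spin": 0},
  {"xyz": [0,0,0],"spin": 0},
  {"xyz": [0,0,0],"spin": 0},
  {"xyz": [0,0,0],"spin": 0},
])

```text
time: 3.9
tool_pos: [445.9, -168.3, 82.8]
tcp_rot: [3.142, 0.002, 2.672]
contact_force: [-0.6, 0.2, 0.3]
grip_width: 92.1
finger_force: 0.0
```

Call:
jog_arm([
  {"xyz": [0,0,0],"spin": 0},
  {"xyz": [0,0,0],"spin": 0},
  {"xyz": [0,0,0],"spin": 0},
  {"xyz": [0,0,0],"spin": 0},
  {"xyz": [0,0,0],"spin": 0},
  {"xyz": [0,0,0],"spin": 0},
  {"xyz": [0,0,0],"spin": 0},
  {"xyz": [0,0,0],"spin": 0},
  {"xyz": [0,0,0],"spin": 0},
  {"xyz": [0,0,0],"spin": 0},
], gripper=20)

```text
time: 5.15
tool_pos: [445.1, -169.0, 81.9]
tcp_rot: [-3.14, -0.0, 2.672]
contact_force: [-1.7, -3.9, 0.5]
grip_width: 35.6
finger_force: 30.0
```

```bash
python3 -c "
import numpy as np
for a,b in((0,.8),(.8,1.45)):
    t=np.linspace(a,b,11)+.035
    print(np.c_[np.diff(257*np.cos(t)),-np.diff(257*np.sin(t))].__truediv__(80).round(3).tolist())"
```

```text
[[-0.019, -0.256], [-0.04, -0.254], [-0.06, -0.25], [-0.08, -0.244], [-0.099, -0.237], [-0.118, -0.228], [-0.135, -0.218], [-0.152, -0.207], [-0.168, -0.194], [-0.183, -0.18]]
[[-0.159, -0.135], [-0.168, -0.124], [-0.175, -0.113], [-0.182, -0.102], [-0.189, -0.09], [-0.194, -0.077], [-0.199, -0.064], [-0.202, -0.051], [-0.205, -0.038], [-0.207, -0.025]]
```

Call:
jog_arm([
  {"xyz": [-0.019,0,-0.256],"spin": 0},
  {"xyz": [-0.04,0,-0.254],"spin": 0},
  {"xyz": [-0.06,0,-0.25],"spin": 0},
  {"xyz": [-0.08,0,-0.244],"spin": 0},
  {"xyz": [-0.099,0,-0.237],"spin": 0},
  {"xyz": [-0.118,0,-0.228],"spin": 0},
  {"xyz": [-0.135,0,-0.218],"spin": 0},
  {"xyz": [-0.152,0,-0.207],"spin": 0},
  {"xyz": [-0.168,0,-0.194],"spin": 0},
  {"xyz": [-0.183,0,-0.18],"spin": 0},
])

```text
time: 6.4
tool_pos: [519.8, -207.0, 262.7]
tcp_rot: [-3.14, -0.003, 2.671]
contact_force: [-0.1, -3.4, -7.9]
grip_width: 35.9
finger_force: 30.0
```

Run:
```python
from h import *
o=bot.get_obs();print(o['tool_pos'],o['contact_force'],o['moment'],o['finger_force'],o['grip_width'])
cv2.imwrite('pics/s1.png',bot.capture('scene')[60:300,120:420].repeat(2,0).repeat(2,1))
```

```text
[ 519.82770182 -207.00431799  262.73125431] [-0.13686019 -3.43170905 -7.86651204] [-0.45261148  0.31871391  0.04986402] 30.000565443187952 35.88228848048247
```

View pics/s1.png

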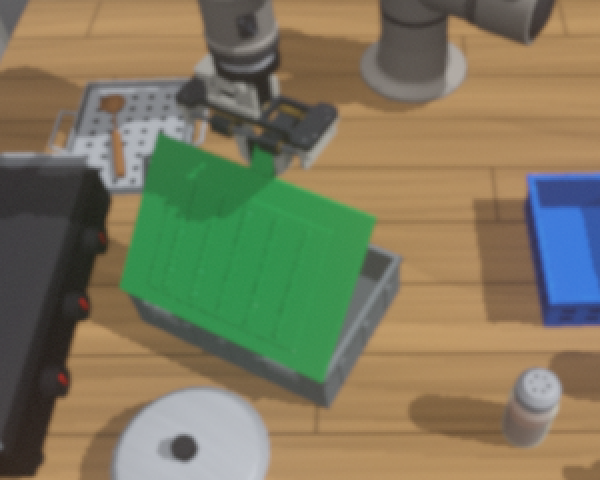

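The lid is held by the tab at crop (262,162), about half open, and the forces are small. I'll keep going up the arc.

Call:
jog_arm([
  {"xyz": [-0.159,0,-0.135],"spin": 0},
  {"xyz": [-0.168,0,-0.124],"spin": 0},
  {"xyz": [-0.175,0,-0.113],"spin": 0},
  {"xyz": [-0.182,0,-0.102],"spin": 0},
  {"xyz": [-0.189,0,-0.09],"spin": 0},
  {"xyz": [-0.194,0,-0.077],"spin": 0},
  {"xyz": [-0.199,0,-0.064],"spin": 0},
  {"xyz": [-0.202,0,-0.051],"spin": 0},
  {"xyz": [-0.205,0,-0.038],"spin": 0},
  {"xyz": [-0.207,0,-0.025],"spin": 0},
])

```text
time: 7.7
tool_pos: [654.1, -275.2, 328.0]
tcp_rot: [-3.141, -0.003, 2.671]
contact_force: [-3.6, -2.3, -1.3]
grip_width: 35.6
finger_force: 30.0
```

Run:
```python
from h import *
o=bot.get_obs();print(o['tool_pos'],o['contact_force'],o['moment'],o['joint_positions'].round(2))
cv2.imwrite('pics/s2.png',bot.capture('scene')[60:300,120:420].repeat(2,0).repeat(2,1))
```

```text
[ 654.07547116 -275.186253    327.9617393 ] [-3.56606198 -2.26935119 -1.270395  ] [-0.07878227  0.87054813  0.02296587] [-0.51  0.7   0.66 -0.    1.79 -1.61]
```

View pics/s2.png

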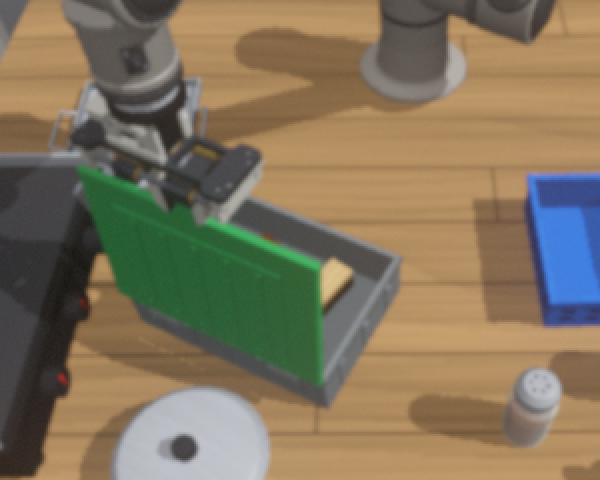

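Call:
jog_arm([
  {"xyz": [0.03,0,0.003],"spin": 0},
  {"xyz": [0.03,0,0.003],"spin": 0},
  {"xyz": [0.03,0,0.003],"spin": 0},
  {"xyz": [0.03,0,0.003],"spin": 0},
  {"xyz": [0.03,0,0.004],"spin": 0},
  {"xyz": [0.03,0,0.004],"spin": 0},
  {"xyz": [0,0,0],"spin": 0},
  {"xyz": [0,0,0],"spin": 0},
  {"xyz": [0,0,0],"spin": 0},
  {"xyz": [0,0,0],"spin": 0},
])

```text
time: 9.0
tool_pos: [641.3, -268.6, 326.3]
tcp_rot: [-3.141, -0.0, 2.671]
contact_force: [-1.9, -5.1, -5.5]
grip_width: 35.9
finger_force: 30.0
```

Call:
jog_arm([
  {"xyz": [0.02,0,0.003],"spin": 0},
  {"xyz": [0.02,0,0.003],"spin": 0},
  {"xyz": [0.02,0,0.003],"spin": 0},
  {"xyz": [0,0,0],"spin": 0},
  {"xyz": [0,0,0],"spin": 0},
  {"xyz": [0,0,0],"spin": 0},
  {"xyz": [0,0,0],"spin": 0},
  {"xyz": [0,0,0],"spin": 0},
  {"xyz": [0,0,0],"spin": 0},
  {"xyz": [0,0,0],"spin": 0},
])

```text
time: 10.25
tool_pos: [637.6, -266.8, 325.8]
tcp_rot: [-3.141, 0.002, 2.671]
contact_force: [1.9, -6.6, -4.8]
grip_width: 36.0
finger_force: 30.0
```

Call:
jog_arm([
  {"xyz": [0.03,0,0.004],"spin": 0},
  {"xyz": [0.03,0,0.004],"spin": 0},
  {"xyz": [0,0,0],"spin": 0},
  {"xyz": [0,0,0],"spin": 0},
  {"xyz": [0,0,0],"spin": 0},
  {"xyz": [0,0,0],"spin": 0},
  {"xyz": [0,0,0],"spin": 0},
  {"xyz": [0,0,0],"spin": 0},
  {"xyz": [0,0,0],"spin": 0},
  {"xyz": [0,0,0],"spin": 0},
])

```text
time: 11.5
tool_pos: [634.3, -265.0, 325.2]
tcp_rot: [-3.141, 0.005, 2.671]
contact_force: [6.1, -8.4, -4.9]
grip_width: 35.3
finger_force: 30.0
```

Run:
```python
from h import *
o=bot.get_obs();print(o['tool_pos'],o['contact_force'])
cv2.imwrite('pics/t3.png',cv2.resize(np.hstack([bot.capture('top')[110:290,290:490],bot.capture('scene')[110:290,150:350]]),None,fx=2,fy=2,interpolation=2))
```

```text
[ 634.32887861 -265.03288653  325.21022936] [ 6.09594084 -8.40475061 -4.86989132]
```

View pics/t3.png

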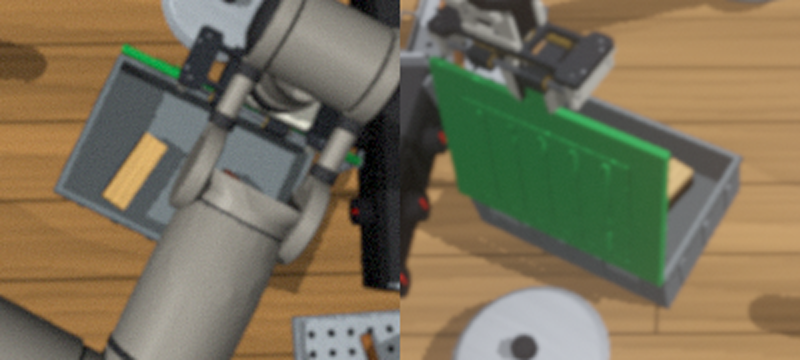

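Call:
jog_arm([
  {"xyz": [-0.03,0,-0.004],"spin": 0},
  {"xyz": [-0.03,0,-0.004],"spin": 0},
  {"xyz": [-0.02,0,-0.002],"spin": 0},
  {"xyz": [0,0,0],"spin": 0},
  {"xyz": [0,0,0],"spin": 0},
  {"xyz": [0,0,0],"spin": 0},
  {"xyz": [0,0,0],"spin": 0},
  {"xyz": [0,0,0],"spin": 0},
  {"xyz": [0,0,0],"spin": 0},
  {"xyz": [0,0,0],"spin": 0},
])

```text
time: 12.85
tool_pos: [637.9, -266.9, 325.9]
tcp_rot: [-3.141, -0.002, 2.671]
contact_force: [-1.9, -5.9, -3.2]
grip_width: 35.5
finger_force: 30.0
```

Run:
```python
from h import *
o=bot.get_obs();print(o['tool_pos'],o['contact_force'])
im=bot.capture('top')[130:250,330:480];cv2.imwrite('pics/t4.png',cv2.resize(im,None,fx=5,fy=5,interpolation=2))
```

```text
[ 637.88828785 -266.91454569  325.86951727] [-1.87778668 -5.88905974 -3.22435717]
```

View pics/t4.png

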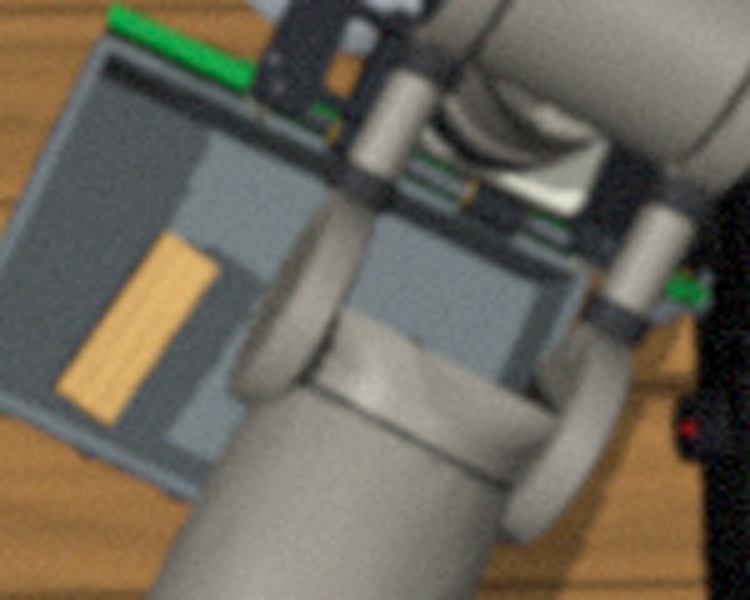

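The resistance is elastic at about 1.38 rad, so the stay has seated. Releasing now, then moving up and toward the robot.

Call:
jog_arm([
  {"xyz": [0,0,0],"spin": 0},
  {"xyz": [0,0,0],"spin": 0},
  {"xyz": [0,0,0],"spin": 0},
  {"xyz": [0,0,0],"spin": 0},
  {"xyz": [0,0,0],"spin": 0},
  {"xyz": [0,0,0],"spin": 0},
  {"xyz": [0,0,-0.2],"spin": 0},
  {"xyz": [0,0,-0.4],"spin": 0},
  {"xyz": [0,0,-0.4],"spin": 0},
  {"xyz": [0,0,0],"spin": 0},
], gripper=100)

```text
time: 14.15
tool_pos: [639.6, -267.0, 409.6]
tcp_rot: [-3.141, 0.006, 2.672]
contact_force: [-0.2, -0.3, -0.6]
grip_width: 92.0
finger_force: 0.0
```

Run:
```python
from h import *
o=bot.get_obs();print(o['tool_pos'],o['contact_force'])
im=bot.capture('scene');hsv=cv2.cvtColor(im,cv2.COLOR_BGR2HSV);m=cv2.inRange(hsv,(50,120,60),(75,255,255))
print('green px scene',cv2.countNonZero(m[:250]),[cv2.countNonZero(cv2.inRange(cv2.cvtColor(bot.capture('top'),cv2.COLOR_BGR2HSV),(50,120,60),(75,255,255)))])
```

```text
[ 639.60851129 -266.96192297  409.55499399] [-0.19958295 -0.27540394 -0.64087785]
green px scene 6703 [776]
```

Few green pixels from above means the lid is standing. I'm backing off so the top camera can see into the bin.

Call:
jog_arm([
  {"xyz": [0.4,0,0],"spin": 0},
  {"xyz": [0.5,0,0],"spin": 0},
  {"xyz": [0.6,0,0],"spin": 0},
  {"xyz": [0.6,0.3,0],"spin": 0},
  {"xyz": [0.4,0.6,0.2],"spin": 0},
  {"xyz": [0,0.6,0.4],"spin": 0},
  {"xyz": [0,0.6,0.4],"spin": 0},
  {"xyz": [0,0.6,0.3],"spin": 0},
  {"xyz": [0,0.3,0],"spin": 0},
  {"xyz": [0,0,0],"spin": 0},
])

```text
time: 15.5
tool_pos: [568.8, 39.4, 300.6]
tcp_rot: [-3.14, -0.003, 2.674]
contact_force: [-1.3, -0.6, 0.3]
grip_width: 91.6
finger_force: 0.0
```

Run:
```python
from h import *
o=bot.get_obs();print(o['tool_pos'],o['tcp_rot'])
c=cal('top');im=bot.capture('top');cs=cal('scene');ims=bot.capture('scene')
hsv=cv2.cvtColor(im,cv2.COLOR_BGR2HSV)
roi=np.zeros(im.shape[:2],np.uint8);roi[135:270,315:455]=255
cv2.imwrite('pics/t5.png',cv2.resize(np.hstack([im[110:290,290:490],ims[110:290,150:350]]),None,fx=2,fy=2,interpolation=2))
b=(Rn.from_euler('z',-.467).as_matrix()[:2,:2])
bc=np.array([565.5,-230.5])
for i in (0,):
    # pale vs grey: saturated orange-ish
    m=cv2.inRange(hsv,(10,60,110),(28,255,255))&roi
    cn=[k for k in cv2.findContours(m,0,2)[0] if cv2.contourArea(k)>60]
    for k in cn:
        P=onplane(c,k[:,0].astype(float),44)[:,:2].astype(np.float32);r=cv2.minAreaRect(P)
        print(cv2.contourArea(k),cv2.boundingRect(k),r,(np.array(r[0])-bc)@b)
m=cv2.inRange(hsv,(50,120,60),(75,255,255));k=max(cv2.findContours(m,0,2)[0],key=cv2.contourArea)
bx=cv2.boxPoints(cv2.minAreaRect(k));print('lid px',bx.round(1).tolist())
```

```text
[568.81818778  39.36328682 300.62607466] [-3.140376   -0.00330388  2.67441501]
4597.5 (315, 210, 140, 60) ((428.9910888671875, -242.14776611328125), (435.3252258300781, 181.94937133789062), 88.64617156982422) [-116.6480018   -71.85817246]
524.5 (341, 176, 33, 39) ((568.6370239257812, -158.68804931640625), (45.05259704589844, 124.95745849609375), 53.51706314086914) [-29.52930515  65.53485575]
1225.0 (366, 135, 89, 42) ((691.4581298828125, -332.579345703125), (282.27593994140625, 131.6642608642578), 89.32206726074219) [158.42799871 -34.44143622]
930.0 (315, 135, 36, 51) ((681.2420654296875, -84.9783706665039), (110.75521087646484, 158.46649169921875), 89.158447265625) [ 37.83351778 182.04778287]
lid px [[350.20001220703125, 134.8000030517578], [354.1000061035156, 126.5999984741211], [473.3999938964844, 184.10000610351562], [469.3999938964844, 192.3000030517578]]
```

View pics/t5.png

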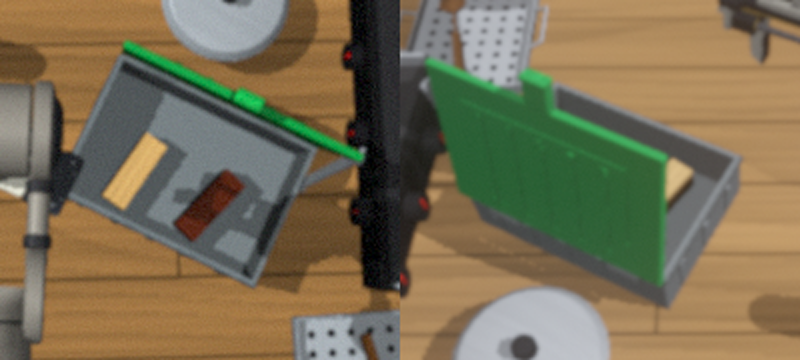

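The right panel shows the lid standing. In the left panel the stay reaches the lid edge at (340,165), with the pale split at (135,172) and the dark one at (210,205). The pale split measures 125x45 mm, which matches its given size.

Call:
jog_arm([
  {"xyz": [0,0,0],"spin": 0.85},
  {"xyz": [0,0,0],"spin": 0.84},
  {"xyz": [-0.3,-0.4,0],"spin": 0},
  {"xyz": [-0.3,-0.4,0],"spin": 0},
  {"xyz": [-0.3,-0.4,0],"spin": 0},
  {"xyz": [-0.3,-0.4,0.2],"spin": 0},
  {"xyz": [-0.269,-0.393,0.5],"spin": 0},
  {"xyz": [0,0,0.6],"spin": 0},
  {"xyz": [0,0,0.3],"spin": 0},
  {"xyz": [0,0,0],"spin": 0},
])

```text
time: 16.85
tool_pos: [566.8, -160.9, 173.1]
tcp_rot: [-3.14, -0.004, 2.501]
contact_force: [-0.3, -0.4, -0.3]
grip_width: 92.1
finger_force: 0.0
```

Run:
```python
from h import *
o=bot.get_obs();c=cal('wrist');im=bot.capture('wrist');cv2.imwrite('pics/w2.png',im)
hsv=cv2.cvtColor(im,cv2.COLOR_BGR2HSV);m=cv2.inRange(hsv,(10,60,110),(28,255,255))
t=o['tool_pos'];R=Rn.from_euler('xyz',o['tcp_rot']).as_matrix();print(t,o['tcp_rot'])
print('expected px',proj(c,[[568.6,-158.7,44]]))
for k in cv2.findContours(m,0,2)[0]:
    if cv2.contourArea(k)>300:
        P=onplane(c,k[:,0].astype(float),44);L=((P-t)@R)[:,:2].astype(np.float32);print(cv2.boundingRect(k),cv2.minAreaRect(L))
```

```text
[ 566.81541874 -160.94862252  173.08852866] [-3.14048505 -0.00407478  2.5009119 ]
expected px [[317.8015511  193.62868267]]
(123, 240, 31, 55) ((-76.76399993896484, -178.18194580078125), (62.60243606567383, 29.521142959594727), 11.223978042602539)
(591, 199, 49, 39) ((-22.428768157958984, 307.4239501953125), (30.437273025512695, 62.37165069580078), 18.573162078857422)
(298, 129, 46, 125) ((-0.93035888671875, 5.592496871948242), (41.35234832763672, 118.02297973632812), 89.7368392944336)
(0, 0, 640, 253) ((56.58560562133789, -5.265533447265625), (230.92739868164062, 630.9969482421875), 0.20786143839359283)
```

View pics/w2.png

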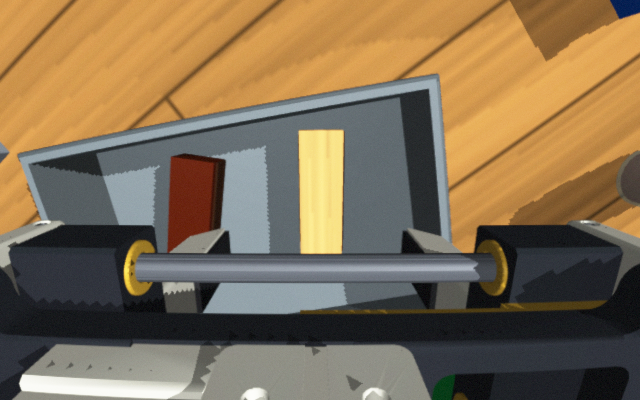

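The wrist view shows the pale split at columns 298–343, square to the tool and about 5.6 mm off centre along tool y. I'll correct for that and descend.

Call:
jog_arm([
  {"xyz": [0,0.07,0.3],"spin": 0},
  {"xyz": [0,0,0.5],"spin": 0},
  {"xyz": [0,0,0.4],"spin": 0},
  {"xyz": [0,0,0.3],"spin": 0},
  {"xyz": [0,0,0.2],"spin": 0},
  {"xyz": [0,0,0.12],"spin": 0},
  {"xyz": [0,0,0],"spin": 0},
  {"xyz": [0,0,0],"spin": 0},
  {"xyz": [0,0,0],"spin": 0},
  {"xyz": [0,0,0],"spin": 0},
])

```text
time: 18.15
tool_pos: [572.3, -155.7, 29.6]
tcp_rot: [3.141, 0.001, 2.503]
contact_force: [0.1, -0.7, 0.3]
grip_width: 91.7
finger_force: 0.0
```

Call:
jog_arm([
  {"xyz": [0,0,0],"spin": 0},
  {"xyz": [0,0,0],"spin": 0},
  {"xyz": [0,0,0],"spin": 0},
  {"xyz": [0,0,0],"spin": 0},
  {"xyz": [0,0,0],"spin": 0},
  {"xyz": [0,0,0],"spin": 0},
  {"xyz": [0,0,0],"spin": 0},
  {"xyz": [0,0,0],"spin": 0},
  {"xyz": [0,0,0],"spin": 0},
  {"xyz": [0,0,0],"spin": 0},
], gripper=25)

```text
time: 19.4
tool_pos: [572.0, -155.6, 29.1]
tcp_rot: [3.142, -0.0, 2.503]
contact_force: [-0.7, -0.4, -0.6]
grip_width: 43.8
finger_force: 30.0
```

Call:
jog_arm([
  {"xyz": [0,0,-0.1],"spin": 0},
  {"xyz": [0,0,-0.2],"spin": 0},
  {"xyz": [0,0,-0.3],"spin": 0},
  {"xyz": [0,0,-0.3],"spin": 0},
  {"xyz": [0,0,-0.3],"spin": 0},
  {"xyz": [0,0,-0.3],"spin": 0},
  {"xyz": [0,0,-0.3],"spin": 0},
  {"xyz": [0,0,-0.3],"spin": 0},
  {"xyz": [0,0,-0.2],"spin": 0},
  {"xyz": [0,0,0],"spin": 0},
])

```text
time: 20.65
tool_pos: [572.6, -155.8, 214.8]
tcp_rot: [3.141, 0.003, 2.503]
contact_force: [-0.3, -0.3, -1.7]
grip_width: 43.8
finger_force: 30.0
```

Run:
```python
from h import *
o=bot.get_obs();print(o['tool_pos'],o['grip_width'],o['contact_force'])
c=cal('top');im=bot.capture('top');hsv=cv2.cvtColor(im,cv2.COLOR_BGR2HSV)
m=cv2.inRange(hsv,(100,120,40),(125,255,255));m[:,:170]=0;m[:,265:]=0
k=max(cv2.findContours(m,0,2)[0],key=cv2.contourArea)
for z in(0,80):
    r=cv2.minAreaRect(onplane(c,k[:,0].astype(float),z)[:,:2].astype(np.float32));print(z,r)
```

```text
[ 572.59742105 -155.83001835  214.7629106 ] 43.78599712972034 [-0.31480712 -0.31086765 -1.73235003]
0 ((488.457275390625, 289.3704833984375), (266.4879455566406, 205.70872497558594), 1.4709935188293457)
80 ((487.652099609375, 272.264404296875), (251.22567749023438, 193.9273681640625), 1.4710049629211426)
```

Call:
jog_arm([
  {"xyz": [0.2,0.18,0],"spin": 0},
  {"xyz": [0.4,0.365,0],"spin": 0},
  {"xyz": [0.48,0.44,0],"spin": 0},
  {"xyz": [0.48,0.44,0],"spin": 0},
  {"xyz": [0.48,0.44,0],"spin": 0},
  {"xyz": [0.48,0.44,0],"spin": 0},
  {"xyz": [0.48,0.44,0],"spin": 0},
  {"xyz": [0.48,0.44,0],"spin": 0},
  {"xyz": [0.4,0.365,0],"spin": 0},
  {"xyz": [0.19,0.16,0],"spin": 0},
])

```text
time: 21.95
tool_pos: [485.6, 279.2, 212.1]
tcp_rot: [-3.14, -0.001, 2.506]
contact_force: [0.5, -0.4, -1.9]
grip_width: 43.6
finger_force: 30.0
```

Call:
jog_arm([
  {"xyz": [0,0,0],"spin": -0.66},
  {"xyz": [0,0,0],"spin": -0.66},
  {"xyz": [0,0,0],"spin": -0.66},
  {"xyz": [0,0,0],"spin": -0.66},
  {"xyz": [0,0,0],"spin": -0.66},
  {"xyz": [0,0,0],"spin": -0.66},
  {"xyz": [0,0,0],"spin": -0.66},
  {"xyz": [0,0,0],"spin": -0.66},
  {"xyz": [0,0,0],"spin": -0.66},
  {"xyz": [0,0,0],"spin": -0.66},
])

```text
time: 23.2
tool_pos: [487.0, 276.2, 212.5]
tcp_rot: [-3.141, -0.001, -3.119]
contact_force: [-0.2, -0.1, -1.6]
grip_width: 43.7
finger_force: 30.0
```

Run:
```python
from h import *
o=bot.get_obs();print(o['tool_pos'],o['tcp_rot'],o['grip_width'],o['contact_force'])
c=cal('wrist');im=bot.capture('wrist');cv2.imwrite('pics/w3.png',im)
```

```text
[487.04945551 276.20699561 212.45026575] [-3.14087614e+00 -1.43476044e-03 -3.11870227e+00] 43.684929826606 [-0.2163458  -0.12776332 -1.56222808]
```

View pics/w3.png

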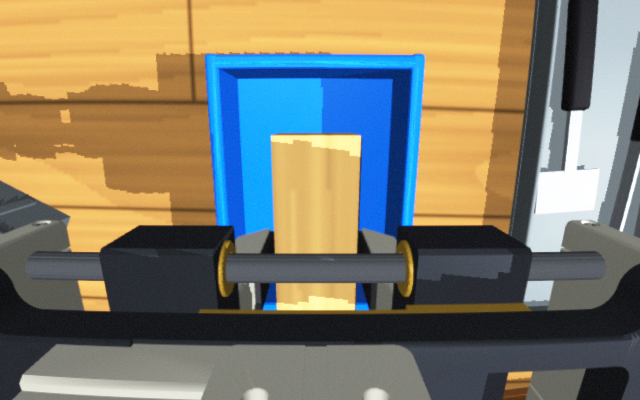

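The basket rim spans columns 207–424 and the split is centred at 316, lined up with it. I'm lowering it now.

Call:
jog_arm([
  {"xyz": [0,0,0.3],"spin": 0},
  {"xyz": [0,0,0.4],"spin": 0},
  {"xyz": [0,0,0.4],"spin": 0},
  {"xyz": [0,0,0.4],"spin": 0},
  {"xyz": [0,0,0.3],"spin": 0},
  {"xyz": [0,0,0.2],"spin": 0},
  {"xyz": [0,0,0.15],"spin": 0},
  {"xyz": [0,0,0.08],"spin": 0},
  {"xyz": [0,0,0.04],"spin": 0},
  {"xyz": [0,0,0],"spin": 0},
])

```text
time: 24.5
tool_pos: [487.8, 276.8, 31.8]
tcp_rot: [3.141, 0.001, -3.12]
contact_force: [0.1, 0.6, -1.2]
grip_width: 43.6
finger_force: 30.0
```

Call:
jog_arm([
  {"xyz": [0,0,0.01],"spin": 0},
  {"xyz": [0,0,0.01],"spin": 0},
  {"xyz": [0,0,0.01],"spin": 0},
  {"xyz": [0,0,0],"spin": 0},
  {"xyz": [0,0,0],"spin": 0},
  {"xyz": [0,0,0],"spin": 0},
  {"xyz": [0,0,0],"spin": 0},
  {"xyz": [0,0,0],"spin": 0},
  {"xyz": [0,0,0],"spin": 0},
  {"xyz": [0,0,0],"spin": 0},
])

```text
time: 25.75
tool_pos: [487.6, 276.7, 29.1]
tcp_rot: [3.142, 0.0, -3.12]
contact_force: [0.8, -1.2, -1.7]
grip_width: 44.1
finger_force: 30.0
```

Call:
jog_arm([
  {"xyz": [0,0,0.01],"spin": 0},
  {"xyz": [0,0,0.01],"spin": 0},
  {"xyz": [0,0,0],"spin": 0},
  {"xyz": [0,0,0],"spin": 0},
  {"xyz": [0,0,0],"spin": 0},
  {"xyz": [0,0,0],"spin": 0},
  {"xyz": [0,0,0],"spin": 0},
  {"xyz": [0,0,0],"spin": 0},
  {"xyz": [0,0,0],"spin": 0},
  {"xyz": [0,0,0],"spin": 0},
])

```text
time: 27.0
tool_pos: [487.7, 276.8, 28.0]
tcp_rot: [3.141, 0.0, -3.12]
contact_force: [-1.4, -0.1, 6.6]
grip_width: 43.7
finger_force: 30.0
```

The split has touched the basket floor, so I'm opening the fingers and rising.

Call:
jog_arm([
  {"xyz": [0,0,0],"spin": 0},
  {"xyz": [0,0,0],"spin": 0},
  {"xyz": [0,0,0],"spin": 0},
  {"xyz": [0,0,0],"spin": 0},
  {"xyz": [0,0,0],"spin": 0},
  {"xyz": [0,0,-0.2],"spin": 0},
  {"xyz": [0,0,-0.4],"spin": 0},
  {"xyz": [0,0,-0.5],"spin": 0},
  {"xyz": [0,0,-0.6],"spin": 0},
  {"xyz": [0,0,-0.6],"spin": 0},
], gripper=75)

```text
time: 28.25
tool_pos: [487.4, 276.7, 214.3]
tcp_rot: [3.141, 0.001, -3.12]
contact_force: [0.5, 0.3, -0.9]
grip_width: 68.8
finger_force: 0.0
```

Call:
jog_arm([
  {"xyz": [0.5,0,-0.1],"spin": 0},
  {"xyz": [0.4,0.4,0],"spin": 0},
  {"xyz": [0,0.5,0],"spin": 0},
  {"xyz": [0,0.5,0],"spin": 0},
  {"xyz": [0,0.5,0],"spin": 0},
  {"xyz": [0,0.2,0],"spin": 0},
  {"xyz": [0,0,0],"spin": 0},
  {"xyz": [0,0,0],"spin": 0},
  {"xyz": [0,0,0],"spin": 0},
  {"xyz": [0,0,0],"spin": 0},
])

```text
time: 29.5
tool_pos: [412.4, 442.5, 219.8]
tcp_rot: [3.141, 0.0, -3.121]
contact_force: [-0.2, -0.7, 0.5]
grip_width: 69.1
finger_force: 0.0
```

Run:
```python
from h import *
o=bot.get_obs();print(o['tool_pos'],o['grip_width'],o['contact_force'],o['time'])
c=cal('top');im=bot.capture('top');hsv=cv2.cvtColor(im,cv2.COLOR_BGR2HSV)
def big(lo,hi,r):
    m=cv2.inRange(hsv,lo,hi);z=m*0;z[r[1]:r[3],r[0]:r[2]]=255;m&=z
    return max(cv2.findContours(m,0,2)[0],key=cv2.contourArea)
def rect(k,z): return cv2.minAreaRect(onplane(c,k[:,0].astype(float),z)[:,:2].astype(np.float32))
print('basket',rect(big((100,120,40),(125,255,255),(170,150,265,290)),80))
print('pale',rect(big((10,60,110),(28,255,255),(195,195,242,255)),43))
k=big((50,120,60),(75,255,255),(300,100,480,280));print('lid px',cv2.boxPoints(cv2.minAreaRect(k)).round(1).tolist())
print('dark',rect(big((0,100,30),(12,255,255),(360,170,430,250)),44))
```

```text
[412.36560258 442.45278499 219.8441729 ] 69.06497460357919 [-0.17434951 -0.66610583  0.4900541 ] 29.5
basket ((487.78021240234375, 272.2180480957031), (250.97195434570312, 194.0265655517578), 1.4710049629211426)
pale ((485.5347595214844, 274.578857421875), (116.0969009399414, 41.26154327392578), 1.6279200315475464)
lid px [[350.1000061035156, 135.0], [354.1000061035156, 126.69999694824219], [473.0, 183.8000030517578], [469.0, 192.10000610351562]]
dark ((513.6339111328125, -273.77490234375), (40.45962142944336, 120.43971252441406), 44.69655990600586)
```

The pale split reads full length in the basket, so it is lying flat. The basket and lid haven't moved, the dark split is still in the bin, and the hand is clear. Handing in.

```bash
python3 -c "
from plant import bot
print(bot.close_job())"
```

```text
the job is handed in; nothing more can be done
None
```

I handed the job in at about 29.5 s of the 64 s, with no verdict returned. By my last camera check, the lid stands propped on its stay, the pale split lies flat in the basket and the dark split is still in the bin; I didn't re-measure the shaker and mug, but the arm stayed clear of both.

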